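Dock the dried-out seedling strip on the misting station's sensing pin

ROBOT

A 6-joint arm with a two-finger parallel gripper is mounted at the origin on the work surface. World frame = base frame: x ahead of the robot, y to its left, z up, the work surface at z = 0. Lengths are in m, angles in rad, forces in N, time in s.
With the tool pointing down it reaches from about 0.3 to 0.75 m from the base axis. Payload 8.5 kg.
Tool frame: the origin (TCP) lies where the fingers leave the gripper's body, on its centre line; the fingertips stand r.tips_ahead ahead of it and the grasp point (between the pads) lies 54 mm ahead of it (r.tips_ahead is the distance from the TCP to the fingertips, in m); y points along the fingers, x is the direction in which the jaws open and shut, and the axes are right-handed (so a half turn about y gives the same grasp; the last joint's range is limited). The gripper opens to 85 mm and grips with 20 to 120 N. Pads are 22 mm wide; open, the fingers measure 114 mm over their backs; the gripper's body (76 mm by 85 mm) begins 54 mm behind the grasp point. The pads swing forward as they close: fully open they stand 13 mm farther back than shut.
Start: joints at [-1.535, 0.381, 1.297, -0, 1.464, -0.215], TCP at [0.136, -0.533, 0.304] pointing down, gripper open.
Joint ranges: [-3.11, 3.11], [-0.89, 2.33], [0.22, 2.48], [-1.42, 4.56], [0.17, 2.85], [-2.88, 2.88]. Speed limits (rad/s): [2.39, 2.39, 3.14, 3.14, 3.14, 3.14].

INTERFACE

Orientations are given as [roll, pitch, yaw] about the fixed x, y, z axes, in that order (R = Rz(yaw) Ry(pitch) Rx(roll)).
In Python, from bench import r gives the robot as it stands. The module is installed in compiled form; this text tells all that it offers.
- The arm moves only by the shell command python3 -m jog 'ROWS' [FORCE]. ROWS is a JSON object of lists of equal length, an entry for each row: "hand": the gripper command: -1 is shut, 1 is fully open, values between are in proportion; "offset": the shift along the tool's x, y, z in mm, a list of three; "angular": the turn, a rotation vector about the tool's x, y, z in rad, a list of three. In form: {"hand": [hand, ...], "offset": [[x, y, z], ...], "angular": [[wx, wy, wz], ...]}. A call has 1 to 8 rows; each row shifts and turns the commanded pose from where the row before left it, along the tool's axes as they then stand; what a row does not reach is not made up. A row lasts 1/12 s, in which the tool goes at most 41.7 mm and 7.16 degrees, less where a joint would pass 70% of its speed; a pose out of reach is approached as far as the arm can. A call is refused whole if a number of a shift passes 41.7 or a number of a turn 0.125, either way. A call with a gripper value outside its range is refused whole. The fingers move at their own pace and stop on an object; FORCE is the grip in N (left out, the last holds). Time passes only in rows, so rows that do not move let the fingers close. It gives the time, the measured TCP pose, the force and the opening at its end, in the units of the state.
- r.sense(): the state, without advancing time (a new reading comes with each control period).
- r.snapshot(name): name is "scene" or "top" or "wrist"; returns the picture (480x640x3 uint8, red, green, blue); there is no depth.
- r.get_calibration(name): a dict with "intrinsics" (3x3 intrinsics, pixels), "R" (3x3) and "t" (3): a world point X has camera coordinates R X + t; the wrist camera has in their place "hand_eye" (4x4, takes a point from camera to tool coordinates, whose origin is the TCP and whose axes are the tool frame's). Camera axes: x right, y down, z forward; pixel columns grow to the right and rows downward; lengths in m; the calibration is good to about 2 mm. A picture is of the moment at which its call begins: read the wrist's pose just before it. get_calibration takes no time and is no camera call.
- r.close_job(): hands the job in, once; it reports no verdict.
The state is a dict: "clock": time; "qpos": joint angles; "dq": joint speeds; "effort": joint torques, N m; "tool_pos": TCP position; "orientation": TCP orientation; "ft_force": force on the tool from outside, world axes, zero at the start; "moment": the same for the moment, N m; "width": finger opening in m.
Only numpy, scipy, OpenCV 4.12 (cv2) and the standard library are available. Lean on these libraries where they do the work, as an engineer would, in place of code of your own. Each camera call takes 0.05 s, during which the arm holds its last target. There are 200 camera calls.

TASK

The two look-alike seedling strips on the bench are told apart by weight: one has dried out and is clearly lighter, the other is freshly watered. Feel which is the lighter one and load it into the misting dock: tilt it so that one end goes in under the two hold-down tabs and pushes the spring pin back, lower its other end behind the front sill, and let go, so that it lies flat on the dock's floor and holds the pin pressed in. Leave the watered strip standing upright on the bench, never tip either strip over, and do not move the other things on the bench.

Things in the scene. Friction and masses are not known exactly. Their poses are not given: they have to be found in the camera images.
- strip_a: One of two outwardly identical rigid seedling strips: white plastic box 160 (x) x 50 (y) x 45 (z) mm, four soil cells on top, seedlings (they give way) 18 mm above the rim. Origin: centre of its underside; x lengthwise, z up; both ends alike. Starts standing on the bench. The dry one weighs 0.17 to 0.28 kg, the watered one 0.44 to 0.61 kg; which this is must be felt.
- strip_b: The other of the two outwardly identical seedling strips (same size, origin and axes as strip_a); if one is dry the other is watered.
- dock: Misting dock, fixed to the bench. Origin: on the bench under the centre of the loaded strip; x runs from the open end (sill) to the pin housing. Black floor plate, top 6 mm above the bench, x -106 to 130 mm, y +-45 mm; open along both sides. Grey pin housing 62 mm high (two nozzles on it reach 80 mm); its face, the back wall, is at x = 86 mm: 166 mm from the sill.
- seat (a point): Point on the dock's floor plate (6 mm above the bench) under the centre of the properly loaded strip; axes as the dock's. Because of sill and tabs the strip goes in only tilted (about 8 degrees, pin end low).
- sill (a point): Middle of the sill's inner top edge, at dock x = -80 mm. The sill is a grey bar across the floor plate, 70 mm wide, 12 mm thick, its top 12 mm above the floor plate.
- tabs (a point): Midway between the lower inner edges of the two steel hold-down tabs, at dock x = 72 mm, 52 mm above the floor plate. The tabs stand out from the back wall, undersides at this height, at y = +-16 to +-33 mm, 5 mm thick. Side cheeks from x = 68 mm on leave 64 mm inner width for the strip.
- pin_tip (a point): Tip of the steel sensing pin, 14 mm in diameter, that points from the back wall to the sill along the dock's -x, its axis 20 mm above the floor plate and midway between the tabs. Untouched, its tip is at dock x = 72 mm (14 mm out of the wall).
- pin (a joint): How far the pin is pressed in (m): 0 untouched, 0.014 flush with the back wall. Spring: about 2 N to start, 6 N fully in. A strip held by the sill presses it in by about 0.008.
- seed_jar: Amber glass seed jar, 56 mm across, 70 mm high; origin under its centre. Bystander.
- pot: Terracotta pot, 76 mm across, 70 mm high; origin under its centre. Bystander.
- dibber: Wooden dibber lying on the bench, 142 mm long (along its x), 24 mm thick; origin under its middle. Bystander.
- label_box: Open cardboard box of plant labels, 50 x 90 x 35 mm; origin under its centre. Bystander.
- sprayer: White spray bottle with black head, 74 mm across, 195 mm high; origin under its centre. Bystander.
- trowel: Hand trowel lying on the bench, 275 mm long (along its x), 60 mm wide; origin 5 mm before the blade's start, under it. Bystander.
Mind the look-alikes: they are no part of the job. Leave any red look-alike of the strip_a alone.

How it is judged:
At the end, for the whole second after the job is handed in: The lighter strip lies flat in the dock between sill and wall (underside within 3.5 mm of the floor plate, tilt under 0.06 rad, 12 mm sideways, 0.15 rad yaw), at rest, and holds the pin in over 5 mm; the watered strip stands upright (0.1 rad), at rest on the bench (value of joint pin above 0.005 m and x of strip_a in the frame of dock between -0.006 and 0.0075 m and y of strip_a in the frame of dock between -0.012 and 0.012 m and z of strip_a in the frame of dock below 0.0095 m and angle between strip_a's own z axis and vertical below 0.06 rad and angle between the x axis of strip_a and the x axis of dock, either way round below 0.15 rad and linear speed of each of strip_a, strip_b below 0.01 m/s and height (world z) of strip_b below 0.01 m and angle between strip_b's own z axis and vertical below 0.1 rad); the robot touches nothing.
It fails at once if a seedling strip is tipped over (more than 0.7 rad) (angle between any of strip_a, strip_b's own z axis and vertical above 0.7 rad).
It fails at once if another thing on the bench is moved by more than 30 mm (distance of any of seed_jar, pot, dibber, label_box, sprayer, trowel from where it was at the start of the episode above 0.03 m).
It also fails if it takes over 54 s, if anything falls off the work surface, if the arm or the gripper's body presses on something with over 40 N, if the wrist force passes 120 N, or if a joint passes its speed limit or range.

## Working session

There is one attempt and no reset: what is moved stays moved. The work goes in short steps, Python scripts to look and compute and a shell command to move; the robot and the scene stay as the last step left them, time stands still between calls to the robot, and variables do not carry over. Pictures are saved under pics/ and viewed, about 8 in all and at most 12, crops included, and the job is handed in when it is done.

```bash
mkdir -p pics
python3 - <<'E'
from bench import r
import cv2,numpy as np
s=r.sense();print({k:np.round(v,3).tolist() for k,v in s.items()}, r.tips_ahead)
for n in("scene","top"):
    im=r.snapshot(n);cv2.imwrite(f"pics/{n}0.png",cv2.cvtColor(im,cv2.COLOR_RGB2BGR))
    c=r.get_calibration(n);print(n,{k:np.round(v,4).tolist() for k,v in c.items()})
print(r.get_calibration("wrist"))
E
```

```text
{'clock': 0.0, 'qpos': [-1.535, 0.381, 1.298, 0.0, 1.464, -0.215], 'dq': [0.001, 0.001, -0.001, -0.0, -0.0, 0.0], 'effort': [-0.0, -44.846, -23.128, -0.0, 0.005, -0.0], 'tool_pos': [0.136, -0.533, 0.303], 'orientation': [-1.57, 0.001, -1.32], 'ft_force': [-0.352, 0.598, 0.311], 'moment': [0.015, 0.048, -0.064], 'width': 0.085} 0.0726
scene {'intrinsics': [[444.7225, 0.0, 314.0808], [0.0, 444.7225, 240.6001], [0.0, 0.0, 1.0]], 'R': [[0.1, 0.995, 0.0009], [0.5916, -0.0587, -0.8041], [-0.8, 0.0809, -0.5945]], 't': [-0.0829, -0.2574, 1.6278]}
top {'intrinsics': [[570.9486, 0.0, 324.2201], [0.0, 570.9486, 240.1641], [0.0, 0.0, 1.0]], 'R': [[-0.013, -0.9999, 0.0093], [-0.9973, 0.0123, -0.0718], [0.0717, -0.0102, -0.9974]], 't': [0.0258, 0.5105, 1.4715]}
{'intrinsics': array([[341.50573137,   0.        , 320.73289454],
       [  0.        , 341.50573137, 239.85433217],
       [  0.        ,   0.        ,   1.        ]]), 'hand_eye': array([[ 9.99999378e-01, -2.86983127e-04, -1.07824811e-03,
         1.41989552e-03],
       [ 9.35164337e-04, -3.11564982e-01,  9.50224388e-01,
        -7.02514629e-02],
       [-6.08642718e-04, -9.50224805e-01, -3.11564520e-01,
         7.97672802e-02],
       [ 0.00000000e+00,  0.00000000e+00,  0.00000000e+00,
         1.00000000e+00]])}
```

View pics/scene0.png

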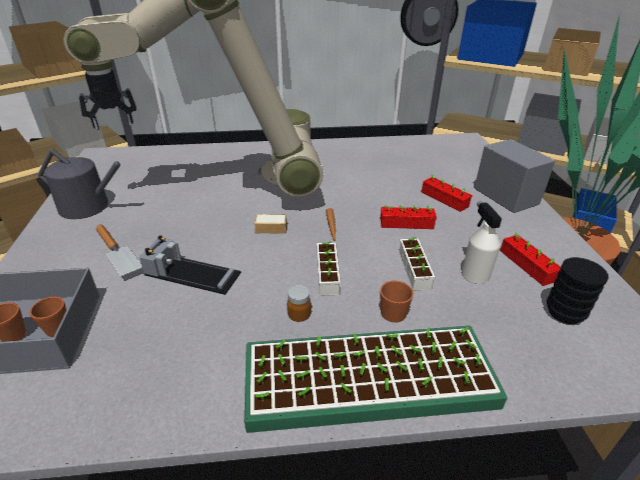

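View pics/top0.png

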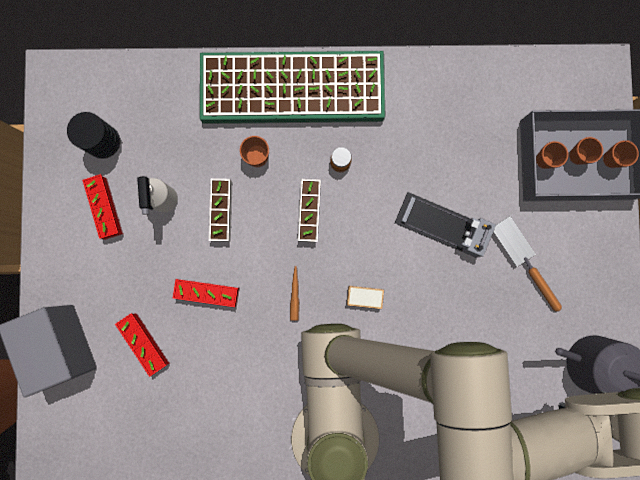

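The scene view shows two white strips, at about (328,262) and (415,260). The dock runs from its sill at (230,278) to the housing at (160,258), and there are red look-alikes on the right. In the top view the strips are at (309,210) and (220,210), and the dock goes from the sill at (405,208) to the housing at (480,238).

```bash
cat > h.py <<'E'
from bench import r
import numpy as np, cv2
from scipy.spatial.transform import Rotation as Ro
def cam(n):
    c=r.get_calibration(n);return c["intrinsics"],c["R"],c["t"]
def wristcam(s):  # world->cam from state
    c=r.get_calibration("wrist");T=np.eye(4);T[:3,:3]=Ro.from_euler("xyz",s["orientation"]).as_matrix();T[:3,3]=s["tool_pos"]
    M=np.linalg.inv(T@c["hand_eye"]);return c["intrinsics"],M[:3,:3],M[:3,3]
def tri(c1,p1,c2,p2):
    P=lambda c:c[0]@np.c_[c[1],c[2]]
    X=cv2.triangulatePoints(P(c1),P(c2),np.array(p1,float),np.array(p2,float))[:,0];return X[:3]/X[3]
def onz(c,p,z):
    K,R,t=c;d=R.T@np.linalg.inv(K)@np.array([p[0],p[1],1.]);o=-R.T@t;return o+d*(z-o[2])/d[2]
def proj(c,X):
    q=c[0]@(c[1]@np.array(X)+c[2]);return q[:2]/q[2]
E
python3 - <<'E'
from h import *
T,S=cam("top"),cam("scene")
for n,a,b in (("L strip(right in top)",(309.5,210),(328,262)),("R strip",(220,210),(415,260)),):
    print(n,tri(T,a,S,b).round(3),onz(T,a,.045).round(3))
for n,p,z in(("sill out-l",(412,194),.018),("sill out-r",(397,221),.018),("housing",(480,237),.062),("pinface",(463,230),.05)):print(n,onz(T,p,z).round(3))
t,s=cv2.imread("pics/top0.png"),cv2.imread("pics/scene0.png")
a=cv2.resize(t[185:265,390:500],None,fx=5,fy=5,interpolation=2);b=cv2.resize(s[225:300,130:250],(550,344),interpolation=2)
a=cv2.resize(a,(440,320));b=cv2.resize(b,(440,275))
c=cv2.resize(t[170:250,200:330],(350,215),interpolation=2);
o=np.zeros((600,800,3),np.uint8);o[:320,:440]=a;o[322:597,:440]=b;o[:215,445:795]=c
d=cv2.resize(s[235:300,310:440],(350,175),interpolation=2);o[322:497,445:795]=d
cv2.imwrite("pics/crop1.png",o)
E
```

```text
L strip(right in top) [0.588 0.058 0.04 ] [0.587 0.057 0.045]
R strip [0.592 0.288 0.031] [0.59  0.286 0.045]
sill out-l [ 0.63  -0.213  0.018]
sill out-r [ 0.559 -0.172  0.018]
housing [ 0.511 -0.376  0.062]
pinface [ 0.53  -0.336  0.05 ]
```

View pics/crop1.png

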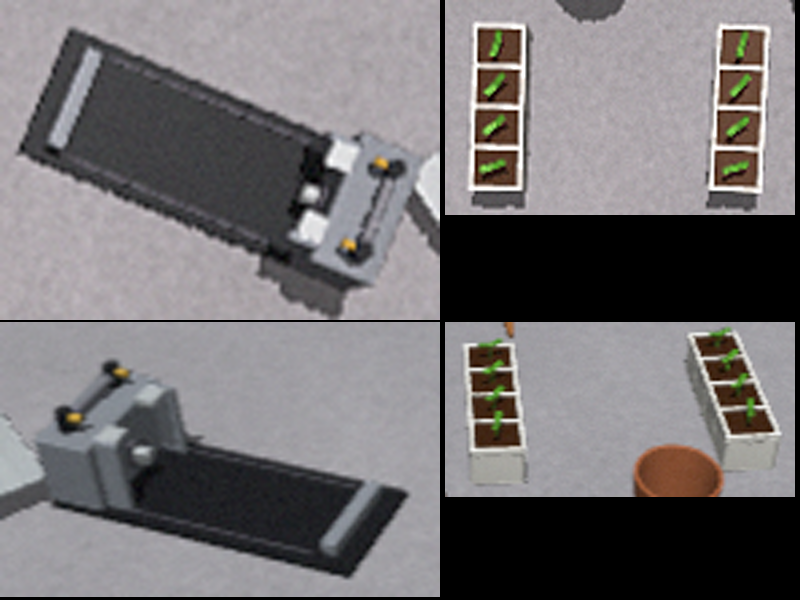

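Run:
```python
from h import *
T,S=cam("top"),cam("scene")
tp=lambda x,y:(390+x/4,185+y/4); sc=lambda x,y:(130+x*120/440,225+(y-322)*75/275)
st=lambda x,y:(200+(x-445)*130/350,170+y*80/215)
A=tri(T,tp(102,52),S,sc(322,548));B=tri(T,tp(63,152),S,sc(363,482));print("sill",A.round(4),B.round(4),np.linalg.norm(A-B))
for z in(.018,):
    A=onz(T,tp(102,52),z);B=onz(T,tp(63,152),z);print(A.round(4),B.round(4),np.linalg.norm(A-B),((A+B)/2).round(4),"yaw perp",np.degrees(np.arctan2(*(A-B)[1::-1]))-90)
C=onz(T,tp(331,148),.063);D=onz(T,tp(300,224),.063);print("tabs",C.round(4),D.round(4),np.linalg.norm(C-D),((C+D)/2).round(4))
M=(A+B)/2;N=(C+D)/2;print("sill-tabs",np.linalg.norm((M-N)[:2]),"yaw",np.degrees(np.arctan2(*(N-M)[1::-1])))
for P in([(474,24),(526,26),(522,190),(470,188)],[(720,25),(768,26),(759,190),(711,188)]):
    Q=np.array([onz(T,st(*p),.045) for p in P]);print(Q.mean(0).round(4),"yaw",np.degrees(np.arctan2(*((Q[0]+Q[1]-Q[2]-Q[3])[1::-1]))),np.linalg.norm(Q[0]-Q[3]),np.linalg.norm(Q[0]-Q[1]))
```

```text
sill [ 0.6201 -0.2221  0.0098] [ 0.554  -0.1959  0.0106] 0.07108474431379161
[ 0.6189 -0.2219  0.018 ] [ 0.5533 -0.1947  0.018 ] 0.07108293736258364 [ 0.5861 -0.2083  0.018 ] yaw perp -112.4850096891681
tabs [ 0.5492 -0.3584  0.063 ] [ 0.5011 -0.3371  0.063 ] 0.05264513399780692 [ 0.5252 -0.3478  0.063 ]
sill-tabs 0.15221438934438103 yaw -113.60063599236611
[0.5906 0.2871 0.045 ] yaw -1.3744895081373874 0.15770095579232737 0.04976353038343843
[0.5877 0.0568 0.045 ] yaw -3.7606968437110675 0.15717344833963276 0.04602584199950837
```

```bash
python3 -m jog '{"hand":[1,1,1,1,1,1,1,1],"offset":[[0,0,0],[0,0,0],[0,0,0],[-30.9,5,20.6],[-30.9,5,20.6],[-30.9,5,20.6],[-30.9,5,20.6],[-30.9,5,20.6]],"angular":[[0,0.106,0],[0,0.106,0],[0,0.106,0],[0,0,0],[0,0,0],[0,0,0],[0,0,0],[0,0,0]]}' 30
python3 -m jog '{"hand":[1,1,1,1,1,1,1,1],"offset":[[-30.9,5,20.6],[-30.9,5,20.6],[-30.9,5,20.6],[-30.9,5,20.6],[-30.9,5,20.6],[-30.9,5,20.6],[-30.9,5,20.6],[-30.9,5,20.6]],"angular":[[0,0,0],[0,0,0],[0,0,0],[0,0,0],[0,0,0],[0,0,0],[0,0,0],[0,0,0]]}'
python3 -m jog '{"hand":[1,1,1,1,1,1,1,1],"offset":[[-30.9,5,20.6],[-30.9,5,20.6],[-30.9,5,20.6],[-30.9,5,20.6],[-30.9,5,20.6],[-30.9,5,20.6],[-30.9,5,20.6],[0,0,0]],"angular":[[0,0,0],[0,0,0],[0,0,0],[0,0,0],[0,0,0],[0,0,0],[0,0,0],[0,0,0]]}'
python3 - <<'E'
from h import *
s=r.sense();im=r.snapshot("wrist");cv2.imwrite("pics/w1.png",im[:,:,::-1])
print({k:np.round(s[k],4).tolist() for k in("clock","qpos","tool_pos","orientation","ft_force","moment")})
np.savez("w1.npz",p=s["tool_pos"],o=s["orientation"])
W=wristcam(s)
for y in(.025,-.025):
  for x in(.08,-.08):
    a=np.radians(-3.8);print(proj(W,[.5877+x*np.cos(a)-y*np.sin(a),.0568+x*np.sin(a)+y*np.cos(a),.045]).round(1))
E
```

```text
clock: 0.77
tool_pos: [0.2503, -0.3839, 0.2785]
orientation: [-1.571, 0.001, -1.639]
ft_force: [0.3, -1.0, 0.4]
width: 0.0855
clock: 1.43
tool_pos: [0.4314, -0.1482, 0.2386]
orientation: [-1.571, 0.0, -1.638]
ft_force: [-0.0, -1.0, -0.1]
width: 0.0855
clock: 2.1
tool_pos: [0.591, 0.0607, 0.2022]
orientation: [-1.571, 0.001, -1.634]
ft_force: [-0.8, 0.4, 0.3]
width: 0.0855
{'clock': 2.1, 'qpos': [-0.0972, 0.5442, 1.3279, 0.0014, 1.2701, 1.5361], 'tool_pos': [0.591, 0.0607, 0.2022], 'orientation': [-1.5715, 0.0013, -1.6337], 'ft_force': [-0.7776, 0.4238, 0.3427], 'moment': [0.0083, 0.0253, -0.0569]}
[286.7 133. ]
[292.5 347.3]
[365.4 133.2]
[356.4 347.5]
```

View pics/w1.png

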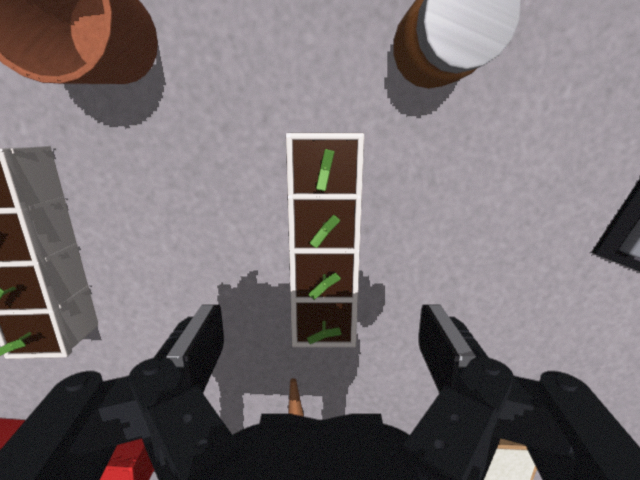

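The wrist view shows the strip's rim corners at (287,133), (364,133), (292,347) and (356,347). All are within 2 px of the prediction, so I can descend, grip and lift.

```bash
python3 -m jog '{"hand":[1,1,1,1,1],"offset":[[4,30,-3],[0,30,0],[0,30,0],[0,31,0],[0,0,0]],"angular":[[0,0,0],[0,0,0],[0,0,0],[0,0,0],[0,0,0]]}' 40
python3 -m jog '{"hand":[-1,-1,-1,-1,-1,-1,-1,-1],"offset":[[0,0,0],[0,0,0],[0,0,0],[0,0,0],[0,0,0],[0,0,0],[0,0,0],[0,0,0]],"angular":[[0,0,0],[0,0,0],[0,0,0],[0,0,0],[0,0,0],[0,0,0],[0,0,0],[0,0,0]]}'
python3 -m jog '{"hand":[-1,-1,-1,-1,-1,-1],"offset":[[0,-8,0],[0,-14,0],[0,-14,0],[0,-4,0],[0,0,0],[0,0,0]],"angular":[[0,0,0],[0,0,0],[0,0,0],[0,0,0],[0,0,0],[0,0,0]]}'
python3 -m jog '{"hand":[-1,-1],"offset":[[0,0,0],[0,0,0]],"angular":[[0,0,0],[0,0,0]]}'
python3 -m jog '{"hand":[-1],"offset":[[0,0,0]],"angular":[[0,0,0]]}'
```

```text
clock: 2.57
tool_pos: [0.583, 0.0517, 0.0779]
orientation: [-1.581, 0.0, -1.639]
ft_force: [-1.6, 0.2, -0.6]
width: 0.0853
clock: 3.23
tool_pos: [0.5867, 0.0524, 0.0855]
orientation: [-1.566, 0.0, -1.638]
ft_force: [0.3, 1.5, 5.1]
width: 0.0493
clock: 3.73
tool_pos: [0.5855, 0.0523, 0.1229]
orientation: [-1.571, -0.0, -1.638]
ft_force: [-0.0, 0.1, -5.2]
width: 0.0492
clock: 3.9
tool_pos: [0.5854, 0.0524, 0.1221]
orientation: [-1.572, 0.0, -1.638]
ft_force: [0.1, 0.2, -6.4]
width: 0.0494
clock: 3.98
tool_pos: [0.5856, 0.0524, 0.1223]
orientation: [-1.572, 0.0, -1.638]
ft_force: [0.5, 0.7, -4.8]
width: 0.0492
```

About 5.5 N, or 0.55 kg, so this is the watered strip. I'll set it back down and take the other one.

```bash
python3 -c "
from bench import r;print(r.tips_ahead)"
python3 -m jog '{"hand":[-1,-1,-1,-1,-1],"offset":[[0,12,0],[0,12,0],[0,9,0],[0,4,0],[0,0,0]],"angular":[[0,0,0],[0,0,0],[0,0,0],[0,0,0],[0,0,0]]}'
python3 -m jog '{"hand":[0.2,1,1,1,1],"offset":[[0,0,0],[0,0,0],[0,0,0],[0,0,0],[0,0,0]],"angular":[[0,0,0],[0,0,0],[0,0,0],[0,0,0],[0,0,0]]}'
python3 -m jog '{"hand":[1,1,1,1],"offset":[[0,-20,0],[0,-35,0],[0,-35,0],[0,-20,0]],"angular":[[0,0,0],[0,0,0],[0,0,0],[0,0,0]]}'
```

```text
0.0726
clock: 4.4
tool_pos: [0.5856, 0.0524, 0.0858]
orientation: [-1.572, -0.0, -1.638]
ft_force: [0.2, 0.4, -5.4]
width: 0.0498
clock: 4.82
tool_pos: [0.586, 0.0523, 0.0862]
orientation: [-1.57, -0.0, -1.638]
ft_force: [0.1, 0.2, -0.1]
width: 0.0855
clock: 5.15
tool_pos: [0.5865, 0.0523, 0.1997]
orientation: [-1.566, -0.0, -1.638]
ft_force: [0.5, 0.0, -0.2]
width: 0.0853
```

```bash
python3 -m jog '{"hand":[1,1,1,1,1,1,1,1],"offset":[[0,0,0],[-39,0,0],[-39,0,0],[-39,0,0],[-39,0,0],[-39,0,0],[-40,0,-2],[0,0,0]],"angular":[[0,-0.043,0],[0,0,0],[0,0,0],[0,0,0],[0,0,0],[0,0,0],[0,0,0],[0,0,0]]}'
python3 -m jog '{"hand":[1],"offset":[[0,0,0]],"angular":[[0,0,0]]}'
python3 - <<'E'
from h import *
s=r.sense();im=r.snapshot("wrist");cv2.imwrite("pics/w2.png",im[:,:,::-1])
print({k:np.round(s[k],4).tolist() for k in("clock","qpos","tool_pos","orientation","ft_force","moment")})
W=wristcam(s)
for y in(.025,-.025):
  for x in(.08,-.08):
    a=np.radians(-1.4);print(proj(W,[.5906+x*np.cos(a)-y*np.sin(a),.2871+x*np.sin(a)+y*np.cos(a),.045]).round(1))
E
```

```text
clock: 5.82
tool_pos: [0.5881, 0.2937, 0.1958]
orientation: [-1.57, 0.002, -1.589]
ft_force: [0.2, 0.3, -0.3]
width: 0.0856
clock: 5.9
tool_pos: [0.5889, 0.2894, 0.1957]
orientation: [-1.571, -0.0, -1.592]
ft_force: [0.6, -0.5, -0.2]
width: 0.0852
{'clock': 5.9, 'qpos': [0.2767, 0.6511, 1.1388, -0.0, 1.3518, 1.8683], 'tool_pos': [0.5889, 0.2894, 0.1957], 'orientation': [-1.5708, -0.0, -1.5916], 'ft_force': [0.6202, -0.488, -0.1967], 'moment': [-0.0525, 0.0177, -0.0382]}
[282.1 124.9]
[288.9 347.2]
[363.6 125.1]
[354.7 347.4]
```

View pics/w2.png

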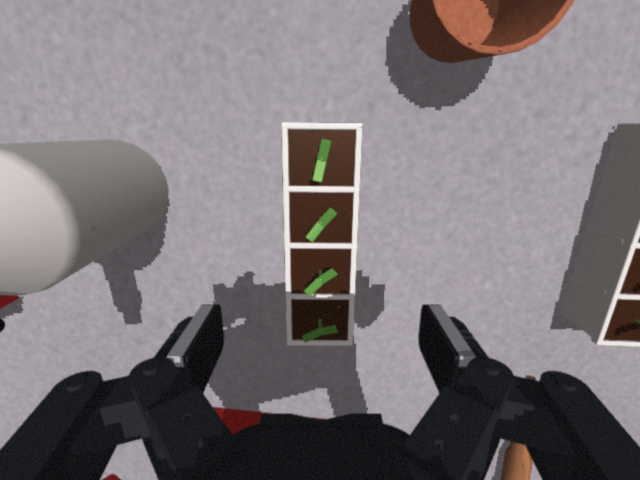

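The strip's corners at (282,123), (361,123), (287,347) and (354,347) fit the prediction to about 2 px. I'll grip it and weigh it.

```bash
python3 -m jog '{"hand":[1,1,1,1,1,1],"offset":[[0,27,2],[0,30,0],[0,30,0],[0,21,0],[0,0,0],[0,0,0]],"angular":[[0,0,0],[0,0,0],[0,0,0],[0,0,0],[0,0,0],[0,0,0]]}' 40
python3 -m jog '{"hand":[-1,-1,-1,-1,-1,-1,-1,-1],"offset":[[0,0,0],[0,0,0],[0,0,0],[0,0,0],[0,0,0],[0,0,0],[0,0,0],[0,0,0]],"angular":[[0,0,0],[0,0,0],[0,0,0],[0,0,0],[0,0,0],[0,0,0],[0,0,0],[0,0,0]]}'
python3 -m jog '{"hand":[-1,-1,-1,-1,-1,-1],"offset":[[0,-8,0],[0,-14,0],[0,-14,0],[0,-4,0],[0,0,0],[0,0,0]],"angular":[[0,0,0],[0,0,0],[0,0,0],[0,0,0],[0,0,0],[0,0,0]]}'
python3 -m jog '{"hand":[-1,-1],"offset":[[0,0,0],[0,0,0]],"angular":[[0,0,0],[0,0,0]]}'
python3 -m jog '{"hand":[-1],"offset":[[0,0,0]],"angular":[[0,0,0]]}'
python3 -c "
from bench import r;print(r.sense()['moment'],r.sense()['qpos'])"
```

```text
clock: 6.45
tool_pos: [0.5918, 0.2861, 0.0878]
orientation: [-1.572, -0.001, -1.597]
ft_force: [0.5, 0.2, 0.1]
width: 0.0856
clock: 7.12
tool_pos: [0.5921, 0.2874, 0.0898]
orientation: [-1.568, 0.001, -1.595]
ft_force: [-0.8, -1.5, 4.8]
width: 0.0493
clock: 7.62
tool_pos: [0.5912, 0.2873, 0.1277]
orientation: [-1.571, -0.0, -1.595]
ft_force: [-0.5, 0.4, -3.1]
width: 0.0495
clock: 7.78
tool_pos: [0.5912, 0.2872, 0.127]
orientation: [-1.572, -0.0, -1.595]
ft_force: [-0.7, 0.1, -3.1]
width: 0.0492
clock: 7.87
tool_pos: [0.5913, 0.2872, 0.1272]
orientation: [-1.572, -0.0, -1.595]
ft_force: [-0.7, 0.3, -2.1]
width: 0.0494
[ 0.02785728 -0.01611434 -0.02029891] [ 2.72495550e-01  7.23287695e-01  1.20975090e+00 -2.84922856e-05
  1.20987981e+00  1.86751411e+00]
```

About 2.8 N, so this is the dry strip (about 0.28 kg). I'll carry it beside the dock and look again from close by.

```bash
python3 -m jog '{"hand":[-1,-1,-1,-1,-1,-1,-1,-1],"offset":[[0,-30,0],[0,-40,0],[0,-40,0],[15,-10,-4],[30,0,-8],[36,0,-10],[36,0,-10],[36,0,-10]],"angular":[[0,0,0],[0,0,0],[0,0,0],[0,0,0],[0,0,0],[0,0,0],[0,0,0],[0,0,0]]}'
python3 -m jog '{"hand":[-1,-1,-1,-1,-1,-1,-1,-1],"offset":[[36,0,-10],[36,0,-10],[36,0,-10],[36,0,-10],[36,0,-10],[36,0,-10],[36,0,-10],[36,0,-10]],"angular":[[0,0,0],[0,0,0],[0,0,0],[0,0,0],[0,0,0],[0,0,0],[0,0,0],[0,0,0]]}'
python3 -m jog '{"hand":[-1,-1,-1,-1,-1,-1,-1,-1],"offset":[[36,0,-10],[36,0,-10],[10,0,-2],[0,0,0],[0,0,0],[0,0,0],[0,0,0],[0,0,0]],"angular":[[0,0,0],[0,0,0],[0,-0.074,0],[0,-0.12,0],[0,-0.12,0],[0,-0.12,0],[0,-0.12,0],[0,-0.12,0]]}'
python3 -m jog '{"hand":[-1,-1,-1,-1,-1,-1,-1,-1],"offset":[[0,0,0],[0,0,0],[0,0,0],[0,0,0],[0,0,0],[0,0,0],[0,0,0],[0,0,0]],"angular":[[0,-0.12,0],[0,-0.12,0],[0,-0.12,0],[0,-0.12,0],[0,-0.04,0],[0,0,0],[0,0,0],[0,0,0]]}'
python3 - <<'E'
from h import *
s=r.sense();im=r.snapshot("wrist");cv2.imwrite("pics/w3.png",im[:,:,::-1])
print({k:np.round(s[k],4).tolist() for k in("clock","qpos","tool_pos","orientation","ft_force","moment","width")})
np.savez("w3.npz",tool_pos=s["tool_pos"],orientation=s["orientation"])
W=wristcam(s)
a=np.radians(-113);R=np.array([[np.cos(a),-np.sin(a)],[np.sin(a),np.cos(a)]])
for n,p in(("sill+",(-.08,.035,.018)),("sill-",(-.08,-.035,.018)),("tab+",(.072,.033,.063)),("tab-",(.072,-.033,.063)),("pin",(.072,0,.026))):
    print(n,proj(W,[*(R@p[:2]+[.5548,-.2819]),p[2]]).round(1))
E
```

```text
clock: 8.53
tool_pos: [0.5449, 0.1341, 0.2476]
orientation: [-1.571, -0.0, -1.594]
ft_force: [1.5, -0.1, -1.9]
width: 0.0491
clock: 9.2
tool_pos: [0.4579, -0.1521, 0.2479]
orientation: [-1.571, 0.0, -1.595]
ft_force: [0.8, -0.1, -2.2]
width: 0.0495
clock: 9.87
tool_pos: [0.4348, -0.2321, 0.2477]
orientation: [-1.571, 0.0, -0.915]
ft_force: [-0.3, -0.3, -2.7]
width: 0.0491
clock: 10.53
tool_pos: [0.4349, -0.232, 0.2479]
orientation: [-1.571, 0.0, -0.403]
ft_force: [-0.6, 0.4, -2.8]
width: 0.0495
{'clock': 10.5333, 'qpos': [-0.7309, 0.3336, 1.5463, 0.0, 1.2618, -0.3283], 'tool_pos': [0.4349, -0.232, 0.2479], 'orientation': [-1.5707, 0.0001, -0.4025], 'ft_force': [-0.6274, 0.4307, -2.7878], 'moment': [0.0535, 0.0092, -0.0193], 'width': 0.0495}
sill+ [518. 125.]
sill- [433.9 125.1]
tab+ [512.8 314. ]
tab- [434.8 314.2]
pin [457.2 293.9]
```

View pics/w3.png

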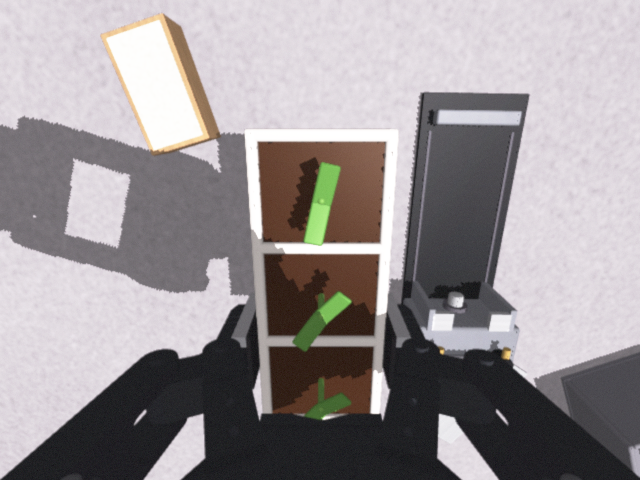

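Run:
```python
import cv2,numpy as np
i=cv2.imread("pics/w3.png")
a=cv2.resize(i[90:135,400:540],None,fx=4,fy=4,interpolation=2);b=cv2.resize(i[270:370,400:540],None,fx=4,fy=4,interpolation=2)
cv2.imwrite("pics/c3.png",np.vstack([a,b]))
```

```text
(no output)
```

View pics/c3.png

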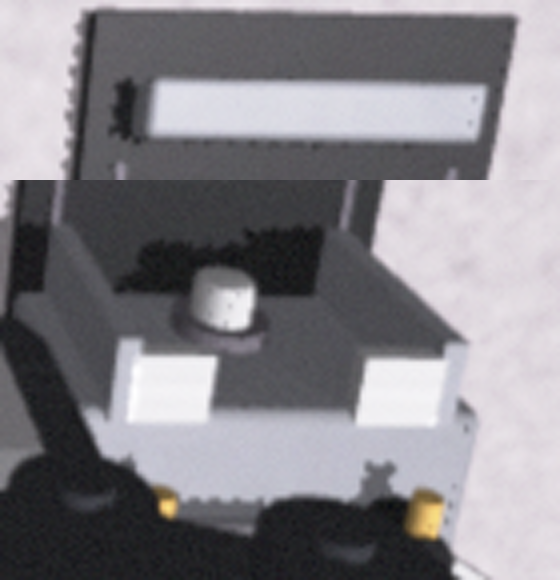

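The wrist crop shows the sill's inner top edge from (437.5,124.3) to (521,125). The tab front edges lie at v=313.8 with outer ends at u=432 and 512.2, and the pin tip is at (456,292.5).

Run:
```python
from h import *
s=dict(np.load("w3.npz"));W=wristcam(s);T=cam("top")
tp=lambda x,y:(390+x/4,185+y/4)
print("tri sill",tri(W,(521,125),T,tp(102,52)).round(4),tri(W,(437.5,124.3),T,tp(63,152)).round(4))
A,B=onz(W,(521,125),.018),onz(W,(437.5,124.3),.018);C,D=onz(W,(512.2,314),.063),onz(W,(432,313.8),.063)
M,N=(A+B)/2,(C+D)/2
print(np.linalg.norm(A-B),np.linalg.norm(C-D),M.round(4),N.round(4),np.linalg.norm((M-N)[:2]))
# combine with top-camera estimate
M2=np.array([.5861,-.2083]);N2=np.array([.5252,-.3478])
for m,n in((M[:2],N[:2]),(M2,N2)):
    d=(n-m)/np.linalg.norm(n-m);print("yaw",np.degrees(np.arctan2(d[1],d[0])),"O",((m+.08*d+n-.072*d)/2).round(4))
print("pin tip",tri(W,(456,292.5),T,tp(311,192)).round(4))
# held strip: rim far(sill) edge z
Rt=Ro.from_euler("xyz",s["orientation"]).as_matrix()
for p in((247,130),(397,130)):
    X=onz(W,p,s["tool_pos"][2]-.0898+.045);print("strip corner in tool",(Rt.T@(X-s["tool_pos"])).round(4))
```

```text
tri sill [ 0.6183 -0.2214  0.0224] [ 0.5517 -0.1925  0.0342]
0.06960941374530824 0.0678768124911686 [ 0.5887 -0.209   0.018 ] [ 0.5254 -0.3474  0.063 ] 0.15217554096556693
yaw -114.58126599394252 O [ 0.5554 -0.2819]
yaw -113.58411530280893 O [ 0.554  -0.2817]
pin tip [ 0.5269 -0.3589  0.0081]
strip corner in tool [-0.0231  0.0448  0.0782]
strip corner in tool [0.025  0.0448 0.0782]
```

```bash
python3 -m jog '{"hand":[-1,-1,-1,-1,-1,-1,-1,-1],"offset":[[0,0,0],[20,0,3],[33,0,4.6],[33,0,4.6],[30,0,4.2],[13.2,0,2],[0,0,0],[0,0,0]],"angular":[[0,0.016,0],[0,0,0],[0,0,0],[0,0,0],[0,0,0],[0,0,0],[0.07,0,0],[0.07,0,0]]}'
python3 -m jog '{"hand":[-1,-1,-1,-1,-1,-1,-1],"offset":[[0,15,-2.1],[0,26,-3.7],[0,26,-3.7],[0,22,-3.1],[0,13,-1.8],[0,0,0],[0,0,0]],"angular":[[0,0,0],[0,0,0],[0,0,0],[0,0,0],[0,0,0],[0,0,0],[0,0,0]]}'
cat > st.py <<'E'
from h import *
s=r.sense();a=np.radians(-114);d=np.array([np.cos(a),np.sin(a)]);n=np.array([-d[1],d[0]])
R=Ro.from_euler("xyz",s["orientation"]).as_matrix();p=s["tool_pos"];O=np.array([.5552,-.2818])
def f(q):
    w=p+R@np.array(q);v=w[:2]-O;return (1000*np.array([v@d,v@n,w[2]-.006])).round(1)
print("t",round(s["clock"],2),"TCP",f([0,0,0]),"pinbot",f([.001,.0898,-.0818]),"pintop",f([.001,.0448,-.0818]),"sillbot",f([.001,.0898,.0782]),"tilt",np.degrees(np.arcsin(R[2,2])).round(2))
F=s["ft_force"];print("F dock x,y,z",(F[:2]@d).round(1),(F[:2]@n).round(1),F[2].round(1),"M",s["moment"].round(2))
E
python3 st.py
```

```text
clock: 11.25
tool_pos: [0.5615, -0.2671, 0.2473]
orientation: [-1.428, 0.0, -0.417]
ft_force: [0.1, 1.2, -2.9]
width: 0.0493
clock: 11.83
tool_pos: [0.5605, -0.2676, 0.1447]
orientation: [-1.431, 0.001, -0.418]
ft_force: [0.6, -0.3, -2.6]
width: 0.0493
t 11.83 TCP [-15.1  -0.9 138.7] pinbot [53.3  0.  38.4] pintop [59.6  0.1 82.9] sillbot [-1.051e+02 -1.000e-01  6.080e+01] tilt 8.04
F dock x,y,z 0.0 0.7 -2.6 M [-0.09  0.07  0.06]
```

```bash
python3 -m jog '{"hand":[-1,-1,-1,-1,-1],"offset":[[0,12,-1.7],[0,12,-1.7],[0,9.7,-1.3],[0,0,0],[0,0,0]],"angular":[[0,0,0],[0,0,0],[0,0,0],[0,0,0],[0,0,0]]}'
python3 st.py
python3 - <<'E'
from h import *
a=r.snapshot("wrist")[:,:,::-1];b=r.snapshot("scene")[:,:,::-1]
b=cv2.resize(b[210:310,110:260],(480,320),interpolation=2)
o=np.zeros((600,800,3),np.uint8);o[:240,:320]=cv2.resize(a,(320,240));o[:320,320:]=b
o[330:590,:400]=cv2.resize(a[0:208,160:480],(400,260))
cv2.imwrite("pics/c4.png",o)
E
```

```text
clock: 12.25
tool_pos: [0.5607, -0.2677, 0.1115]
orientation: [-1.431, -0.0, -0.417]
ft_force: [0.8, 0.2, -2.2]
width: 0.0496
t 12.25 TCP [-15.1  -0.7 105.5] pinbot [53.4  0.4  5.1] pintop [59.6  0.4 49.7] sillbot [-105.1    0.2   27.4] tilt 8.02
F dock x,y,z -0.5 0.7 -2.2 M [-0.1   0.02  0.01]
```

View pics/c4.png

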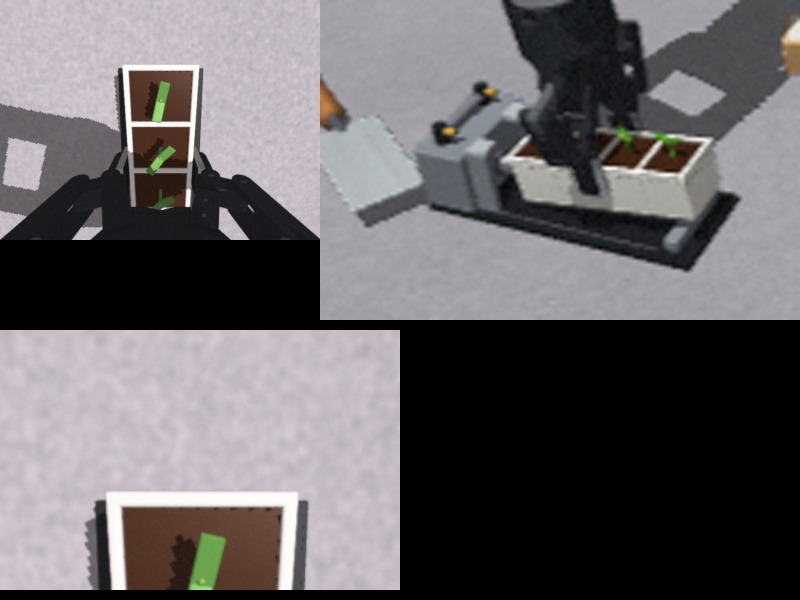

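The scene crop shows the strip tilted between the cheeks, just above the floor, with its raised end over the sill and centred on the plate. Next I'll lower it slightly and slide it in under the tabs.

```bash
python3 -m jog '{"hand":[-1,-1,-1,-1,-1,-1,-1],"offset":[[0,2.5,-0.35],[0,-0.7,-4.95],[0,-0.7,-4.95],[0,-0.7,-4.95],[0,-0.7,-4.95],[0,0,0],[0,0,0]],"angular":[[0,0,0],[0,0,0],[0,0,0],[0,0,0],[0,0,0],[0,0,0],[0,0,0]]}'
python3 st.py
python3 -m jog '{"hand":[-1,-1,-1],"offset":[[0,-0.42,-2.97],[0,0,0],[0,0,0]],"angular":[[0,0,0],[0,0,0],[0,0,0]]}'
python3 st.py
```

```text
clock: 12.93
tool_pos: [0.5524, -0.2859, 0.1085]
orientation: [-1.43, -0.0, -0.418]
ft_force: [1.2, 1.8, -2.2]
width: 0.0497
t 12.93 TCP [  4.9  -0.9 102.5] pinbot [73.3  0.2  2.1] pintop [79.6  0.2 46.7] sillbot [-85.1   0.   24.5] tilt 8.06
F dock x,y,z -2.1 0.4 -2.2 M [ 0.25 -0.2   0.03]
clock: 13.18
tool_pos: [0.5513, -0.2884, 0.1085]
orientation: [-1.431, -0.0, -0.417]
ft_force: [1.5, 3.8, -0.3]
width: 0.0494
t 13.18 TCP [  7.6  -0.9 102.5] pinbot [76.1  0.3  2.1] pintop [82.3  0.3 46.7] sillbot [-82.4  -0.1  24.5] tilt 8.04
F dock x,y,z -4.1 -0.2 -0.3 M [ 0.37 -0.22  0.05]
```

```bash
python3 -m jog '{"hand":[-1,-1,-1,-1],"offset":[[0,-0.3,-2],[0,2.4,1.25],[0,2.4,1.25],[0,0,0]],"angular":[[0,0,0],[-0.03,0,0],[-0.03,0,0],[0,0,0]]}'
python3 -m jog '{"hand":[-1],"offset":[[0,0,0]],"angular":[[0,0,0]]}'
python3 st.py
```

```text
clock: 13.52
tool_pos: [0.5518, -0.2868, 0.1037]
orientation: [-1.492, 0.0, -0.416]
ft_force: [1.9, 5.4, -0.3]
width: 0.0496
clock: 13.6
tool_pos: [0.5517, -0.287, 0.1039]
orientation: [-1.49, 0.0, -0.416]
ft_force: [2.8, 3.8, -1.1]
width: 0.0495
t 13.6 TCP [ 6.2 -1.  97.9] pinbot [80.5  0.1  1.8] pintop [84.1  0.2 46.7] sillbot [-79.   -0.3  14.7] tilt 4.61
F dock x,y,z -4.6 1.0 -1.1 M [ 0.54 -0.28  0.  ]
```

```bash
python3 -m jog '{"hand":[-1,-1,-1],"offset":[[0,-0.12,-1.5],[0,0,0],[0,0,0]],"angular":[[0,0,0],[0,0,0],[0,0,0]]}'
python3 st.py
python3 -m jog '{"hand":[-1],"offset":[[0,0,0]],"angular":[[0,0,0]]}'
```

```text
clock: 13.85
tool_pos: [0.551, -0.2889, 0.104]
orientation: [-1.49, 0.0, -0.417]
ft_force: [2.5, 4.4, -0.5]
width: 0.0492
t 13.85 TCP [ 8.2 -1.  98. ] pinbot [82.5  0.1  1.9] pintop [86.1  0.1 46.7] sillbot [-77.   -0.1  14.7] tilt 4.62
F dock x,y,z -5.0 0.5 -0.5 M [ 0.61 -0.37  0.  ]
clock: 13.93
tool_pos: [0.551, -0.2888, 0.1039]
orientation: [-1.49, 0.0, -0.417]
ft_force: [2.2, 5.3, -1.0]
width: 0.0494
```

```bash
python3 -m jog '{"hand":[-1,-1,-1,-1],"offset":[[0,1.85,1.8],[0,1.85,1.8],[0,0,0],[0,0,0]],"angular":[[-0.02,0,0],[-0.02,0,0],[0,0,0],[0,0,0]]}'
python3 st.py
```

```text
clock: 14.27
tool_pos: [0.5527, -0.285, 0.1004]
orientation: [-1.532, 0.0, -0.416]
ft_force: [2.0, 4.4, -1.2]
width: 0.0492
t 14.27 TCP [ 3.9 -1.  94.4] pinbot [82.1  0.2  1.5] pintop [83.9  0.2 46.4] sillbot [-77.8  -0.2   7.7] tilt 2.25
F dock x,y,z -4.9 -0.0 -1.2 M [ 0.56 -0.29 -0.03]
```

```bash
python3 -m jog '{"hand":[-1,-1,-1,-1],"offset":[[0,1.9,1.8],[0,1.9,1.8],[0,0,0],[0,0,0]],"angular":[[-0.02,0,0],[-0.02,0,0],[0,0,0],[0,0,0]]}'
python3 st.py
python3 -c "
from bench import r;import cv2
b=r.snapshot('scene')[:,:,::-1];cv2.imwrite('pics/c5.png',cv2.resize(b[210:310,110:260],(750,500),interpolation=2))"
```

```text
clock: 14.6
tool_pos: [0.5542, -0.2815, 0.0965]
orientation: [-1.572, 0.0, -0.416]
ft_force: [1.0, 4.0, -1.3]
width: 0.0496
t 14.6 TCP [ 0.2 -1.  90.5] pinbot [82.1  0.1  0.8] pintop [82.   0.1 45.8] sillbot [-77.9  -0.3   0.7] tilt -0.05
F dock x,y,z -4.1 -0.8 -1.3 M [ 0.66 -0.29 -0.04]
```

View pics/c5.png

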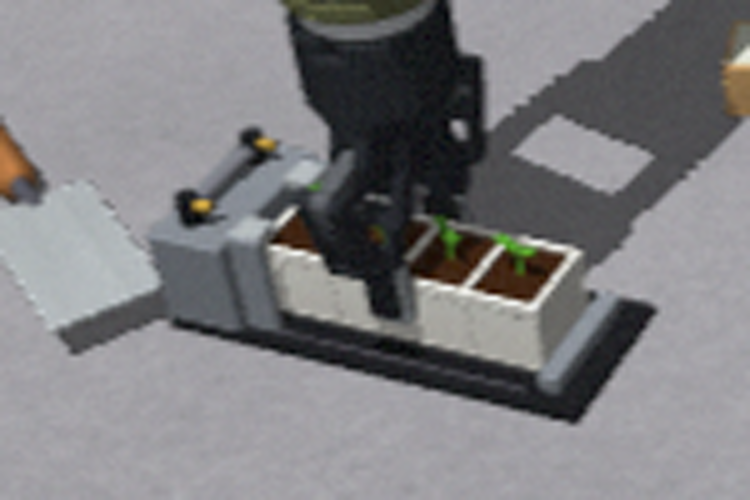

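The scene crop shows the strip flat in the dock, with its pin end between the cheeks and its other end behind the sill. I'll ease it down and back, then release.

```bash
python3 -m jog '{"hand":[-1,-1,-1],"offset":[[0,0.6,1.2],[0,0.4,0.5],[0,0,0]],"angular":[[0,0,0],[0,0,0],[0,0,0]]}'
python3 st.py
python3 -m jog '{"hand":[0.2,0.3,1,1,1,1],"offset":[[0,0,0],[0,0,0],[0,0,0],[0,0,0],[0,0,0],[0,0,0]],"angular":[[0,0,0],[0,0,0],[0,0,0],[0,0,0],[0,0,0],[0,0,0]]}'
python3 -m jog '{"hand":[1,1,1,1,1,1,1,1],"offset":[[0,-15,0],[0,-30,0],[0,-40,0],[0,-40,0],[-30,-20,0],[-40,0,0],[-40,0,0],[-20,0,0]],"angular":[[0,0,0],[0,0,0],[0,0,0],[0,0,0],[0,0,0],[0,0,0],[0,0,0],[0,0,0]]}'
python3 -m jog '{"hand":[1,1,1],"offset":[[0,0,0],[0,0,0],[0,0,0]],"angular":[[0,0,0],[0,0,0],[0,0,0]]}'
python3 st.py
python3 - <<'E'
from h import *
s=r.sense();np.savez("w6.npz",tool_pos=s["tool_pos"],orientation=s["orientation"])
a=r.snapshot("wrist")[:,:,::-1];b=r.snapshot("scene")[:,:,::-1];t=r.snapshot("top")[:,:,::-1]
cv2.imwrite("pics/w6.png",a)
o=np.zeros((600,800,3),np.uint8);o[:300,:400]=cv2.resize(a,(400,300));o[:260,405:795]=cv2.resize(b[210:310,110:260],(390,260),interpolation=2)
o[305:595,:390]=cv2.resize(b[150:330,200:442],(390,290));o[305:570,405:795]=cv2.resize(t[150:300,180:400],(390,265));cv2.imwrite("pics/c6.png",o)
E
```

```text
clock: 14.9
tool_pos: [0.5548, -0.2805, 0.0959]
orientation: [-1.571, -0.0, -0.417]
ft_force: [1.7, 2.9, 0.7]
width: 0.0491
t 14.9 TCP [-1.  -0.9 89.9] pinbot [80.9  0.3  0.2] pintop [80.8  0.3 45.2] sillbot [-79.1  -0.    0.1] tilt -0.01
F dock x,y,z -3.3 0.4 0.7 M [ 0.79 -0.2   0.07]
clock: 15.4
tool_pos: [0.5547, -0.2807, 0.0958]
orientation: [-1.571, -0.0, -0.417]
ft_force: [0.3, -0.4, -0.3]
width: 0.0857
clock: 16.07
tool_pos: [0.4327, -0.2258, 0.2411]
orientation: [-1.571, 0.001, -0.417]
ft_force: [0.2, 0.2, 0.7]
width: 0.0857
clock: 16.32
tool_pos: [0.4364, -0.2283, 0.2411]
orientation: [-1.571, -0.001, -0.417]
ft_force: [-0.3, -0.7, 0.2]
width: 0.0853
t 16.32 TCP [  -0.6 -130.3  235.1] pinbot [  81.3 -129.   145.3] pintop [  81.3 -129.1  190.3] sillbot [ -78.7 -129.3  145.3] tilt -0.02
F dock x,y,z 0.7 0.1 0.2 M [-0.06 -0.05 -0.  ]
```

View pics/c6.png

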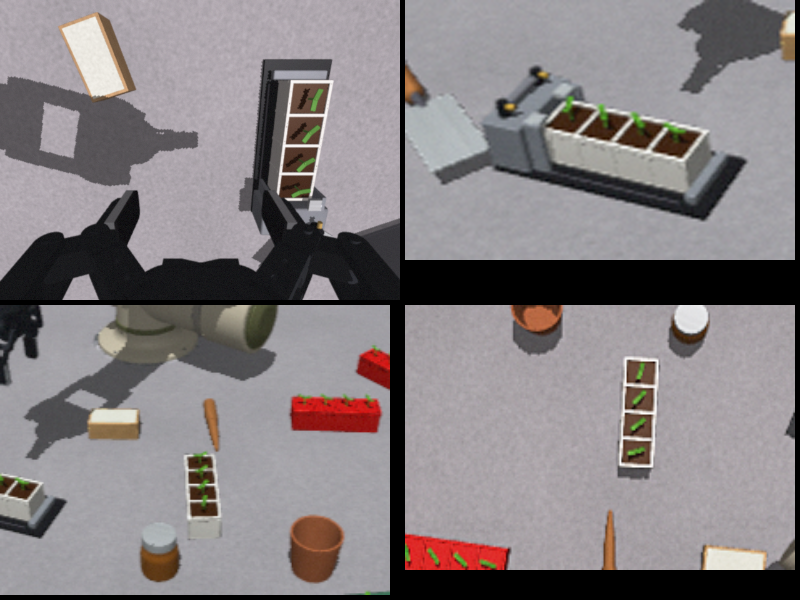

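The strip lies in the dock behind the sill, the watered one stands upright, and the bystanders are in place. I'll check the rim's height and tilt numerically in one enlarged crop.

Run:
```python
from h import *
i=cv2.imread("pics/w6.png")
cv2.imwrite("pics/c7.png",np.vstack([cv2.resize(i[100:170,410:550],None,fx=4,fy=4,interpolation=2),cv2.resize(i[290:360,410:550],None,fx=4,fy=4,interpolation=2)]))
s=dict(np.load("w6.npz"));W=wristcam(s)
a=np.radians(-114);d=np.array([np.cos(a),np.sin(a)]);n=np.array([-d[1],d[0]])
for q in((-.08,.025),(-.08,-.025),(.08,.025),(.08,-.025)):
    for z in(.051,.063):
        P=proj(W,[*(np.array([.5552,-.2818])+q[0]*d+q[1]*n),z]);print(q,z,"crop",((P[0]-410)*4).round(),((P[1]-(100 if q[0]<0 else 290))*4+(0 if q[0]<0 else 280)).round())
```

```text
(-0.08, 0.025) 0.051 crop 497.0 109.0
(-0.08, 0.025) 0.063 crop 538.0 109.0
(-0.08, -0.025) 0.051 crop 221.0 109.0
(-0.08, -0.025) 0.063 crop 249.0 109.0
(0.08, 0.025) 0.051 crop 353.0 403.0
(0.08, 0.025) 0.063 crop 381.0 434.0
(0.08, -0.025) 0.051 crop 123.0 403.0
(0.08, -0.025) 0.063 crop 142.0 434.0
```

View pics/c7.png

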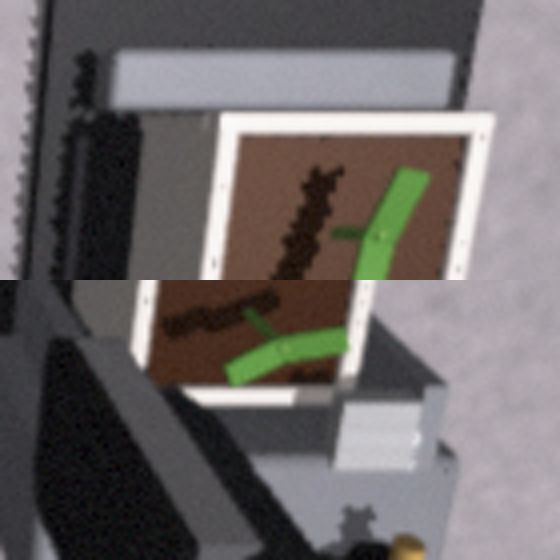

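The crop puts the sill-end corners at (220,113) and (495,114), against a prediction of (221,109) and (497,109) for a flat strip. The rim's pin end is at v≈405, against 403. So it lies flat, up against the sill; handing in.

```bash
python3 -c "
from bench import r;print(r.close_job(), r.sense()['clock'])"
```

```text
the job is handed in; nothing more can be done
the job is handed in; nothing more can be done
```

The dry strip is loaded in the misting dock and the job is handed in after about 16.5 s of the 54 s; no verdict was reported.

- **Weighing:** I lifted the strip nearer the dock first and read about 5.5 N (watered), then set it back down on the bench. The other read about 2.7 N (dry).
- **Loading:** I tilted the dry strip 8°, slid it in under the tabs against the pin (force rose to about 5 N) and lowered its other end behind the sill. Then I eased it down and back and released it.
- **Last checks:** In the wrist view the rim corners match a flat strip resting on the floor plate to about 1 px. Its end is within about 2 mm of the sill edge, so by geometry the pin is held in by about 8 mm. I had no direct reading of the pin.
- **Rest of the bench:** The watered strip stands upright, the bystanders I could see looked unmoved, and the gripper was clear of everything with near-zero force.
- **Disagreements:** Triangulated heights of the sill corners (10 to 34 mm instead of 18) and the pin tip (8 mm instead of 26) were poor. I used the stated heights there, and the 152 mm sill-to-tabs distance agreed. The two views put the dock's direction about 1° apart, so I used their average.

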